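# Line up the casting supplies by height beside the scale

## Task

Get the weighing place ready: stand the tin, the jar, the can and the bottle on the row of four cork pads in order of height, the tallest on the pad at the scale's end of the row and the shortest at the far end, one upright in the middle of each pad. Keep them upright throughout and set each one down without dropping it; leave the empty mixing cup where it stands, and let go of everything.

Things in the scene. Friction and masses are not known exactly. Their poses are not given: they have to be found in the camera images.
- tin: Shortest: a flat round aluminium tin with a slip lid, 44 mm high, 60 mm across below and 62 mm at the lid (the top 12 mm). Loose, about 0.16 kg. Origin at the centre of its underside, z up; starts upright on the bench.
- jar: Second shortest: an amber glass jar with a paper label and a black cap, 68 mm high, 51 mm across (cap, the top 16 mm: 52 mm). Loose, about 0.17 kg. Origin at the centre of its underside, z up; starts upright on the bench.
- can: Second tallest: a slim steel can with a paper label, 92 mm high, 46 mm across (the top 4 mm only 40 mm across). Loose, about 0.2 kg. Origin at the centre of its underside, z up; starts upright on the bench.
- bottle: Tallest: a white plastic bottle, 122 mm high in all; straight wall 50 mm across up to 95 mm, then a shoulder and a grey cap 28 mm across. Loose, about 0.2 kg. Origin at the centre of its underside, z up; starts upright on the bench.
- pad_a: First pad of the row, counted from the robot's left (+y). A round brown cork pad, 66 mm across and 3 mm thick, fixed on a thin plywood board; origin at the centre of its underside, 12 mm above the bench, so its top is 15 mm above the bench; z up, y along the row towards the robot's left.
- pad_b: Second pad from the robot's left. A round brown cork pad, 66 mm across and 3 mm thick, fixed on a thin plywood board; origin at the centre of its underside, 12 mm above the bench, so its top is 15 mm above the bench; z up, y along the row towards the robot's left.
- pad_c: Third pad from the robot's left. A round brown cork pad, 66 mm across and 3 mm thick, fixed on a thin plywood board; origin at the centre of its underside, 12 mm above the bench, so its top is 15 mm above the bench; z up, y along the row towards the robot's left.
- pad_d: Fourth pad from the robot's left. Pads are roughly 88 mm apart; the row runs roughly across the bench (along y), turned by up to about 12 degrees. A round brown cork pad, 66 mm across and 3 mm thick, fixed on a thin plywood board; origin at the centre of its underside, 12 mm above the bench, so its top is 15 mm above the bench; z up, y along the row towards the robot's left.
- scale: White bench scale, 220 x 170 mm and 42 mm high, with a round white weighing plate and two blue displays. It stands beyond one end of the row, either the robot's left (y > 0) or its right (y < 0); a cardboard glove box 65 mm high stands beyond the other end. Fixed. Origin at the centre of its underside.
- cup: Empty open mixing cup of white plastic, 75 mm high and 72 mm across the rim, standing among the containers; not part of the row. Loose and light (60 g). Origin at the centre of its underside.

How it is judged:
At the end, for the whole second after the job is handed in: With pads counted from the scale's end: bottle, can, jar, tin, each centred within 12 mm of its pad's centre, standing on the pad (underside within a few mm of its top), upright within 0.1 rad, released and at rest; the cup within 20 mm of its start (((world y of scale above 0 m and horizontal distance between bottle and pad_a below 0.012 m and horizontal distance between can and pad_b below 0.012 m and horizontal distance between jar and pad_c below 0.012 m and horizontal distance between tin and pad_d below 0.012 m and z of bottle in the frame of pad_a between 0 and 0.008 m and z of can in the frame of pad_b between 0 and 0.008 m and z of jar in the frame of pad_c between 0 and 0.008 m and z of tin in the frame of pad_d between 0 and 0.008 m) or (world y of scale below 0 m and horizontal distance between bottle and pad_d below 0.012 m and horizontal distance between can and pad_c below 0.012 m and horizontal distance between jar and pad_b below 0.012 m and horizontal distance between tin and pad_a below 0.012 m and z of bottle in the frame of pad_d between 0 and 0.008 m and z of can in the frame of pad_c between 0 and 0.008 m and z of jar in the frame of pad_b between 0 and 0.008 m and z of tin in the frame of pad_a between 0 and 0.008 m)) and angle between each of bottle, can, jar, tin's own z axis and vertical below 0.1 rad and linear speed of each of bottle, can, jar, tin below 0.02 m/s and angular speed of each of bottle, can, jar, tin below 0.2 rad/s and contact force between each of bottle, can, jar, tin and the arm below 0.1 N and contact force between each of bottle, can, jar, tin and the fingers below 0.1 N and distance of cup from where it was at the start of the episode below 0.02 m); the robot touches nothing.
It fails at once if a container is tipped over (more than 0.6 rad) (angle between any of bottle, can, jar, tin's own z axis and vertical above 0.6 rad).
It fails at once if a container is dropped or thrown (faster than 0.7 m/s while the fingers do not touch it: a free fall of more than 25 mm) ((linear speed of bottle above 0.7 m/s and contact force between bottle and the fingers below 0.05 N) or (linear speed of can above 0.7 m/s and contact force between can and the fingers below 0.05 N) or (linear speed of jar above 0.7 m/s and contact force between jar and the fingers below 0.05 N) or (linear speed of tin above 0.7 m/s and contact force between tin and the fingers below 0.05 N)).
It fails at once if the mixing cup is shifted by more than 20 mm (distance of cup from where it was at the start of the episode above 0.02 m).
It also fails if it takes over 90 s, if anything falls off the work surface, if the arm or the gripper's body presses on something with over 40 N, if the wrist force passes 120 N, or if a joint passes its speed limit or range.

## Robot

A 6-joint arm with a two-finger parallel gripper is mounted at the origin on the work surface. World frame = base frame: x ahead of the robot, y to its left, z up, the work surface at z = 0. Lengths are in m, angles in rad, forces in N, time in s.
With the tool pointing down it reaches from about 0.375 to 0.925 m from the base axis. Payload 5.7 kg.
Tool frame: the origin (TCP) lies where the fingers leave the gripper's body, on its centre line; the fingertips stand 73 mm ahead of it and the grasp point (between the pads) lies 54 mm ahead of it (env.pinch_z is the distance from the TCP to the grasp point, in m); z points along the fingers, y is the line along which they close (so a half turn about z gives the same grasp; the last joint's range is limited). The gripper opens to 85 mm and grips with 20 to 120 N. Pads are 22 mm wide; open, the fingers measure 114 mm over their backs; the gripper's body (76 mm by 85 mm) begins 54 mm behind the grasp point. The pads swing forward as they close: fully open they stand 13 mm farther back than shut.
Start: joints at [-1.314, 0.359, 1.51, -0, 1.272, -0.115], TCP at [0.218, -0.559, 0.304] pointing down, gripper open.
Joint ranges: [-2.97, 2.97], [-1.01, 2.36], [0.21, 2.38], [-0.96, 4.11], [0.2, 2.71], [-2.98, 2.98]. Speed limits (rad/s): [2.39, 2.39, 3.14, 3.14, 3.14, 3.14].

## Interface

Orientations are given as a unit quaternion [w, x, y, z].
In Python, from plant import env gives the robot as it stands.
- The arm moves only by the shell command python3 -m jog 'ROWS' [FORCE]. ROWS is a JSON object whose one key "plan" holds a list of rows, each an object of numbers: "hand": the finger opening in cm, from 0 to 8.54; "dx", "dy", "dz": the shift along the tool's x, y, z in cm; "yaw": the turn about the tool's z in rad. In form: {"plan": [{"hand": .., "dx": .., "dy": .., "dz": .., "yaw": ..}, ...]}. A call has exactly 10 rows; each row is the pose to reach, as a shift and turn from the pose commanded when the call began, along the tool's axes at that moment; what a row does not reach only later rows make up. A row lasts 1/10 s, in which the tool goes at most 50 mm and 8.59 degrees, less where a joint would pass 70% of its speed; a pose out of reach is approached as far as the arm can. A call with a gripper value outside its range is refused whole. The fingers move at their own pace and stop on an object; FORCE is the grip in N (left out, the last holds). Time passes only in rows, so rows that repeat a pose let the fingers close, or fill a call up. It gives the time, the measured TCP pose, the force, the opening and the grip force at its end, in the units of the state.
- env.get_state(): the state, without advancing time (a new reading comes with each control period).
- env.grab_frame(name): name is "side" or "top" or "wrist"; returns a dict with "pixels" (400x640x3 uint8, red, green, blue), "vertical_fov" (degrees; the focal length in pixels is half the picture's height over the tangent of half this angle, whatever the lens; pixels are square), "cx", "cy" (the principal point, pixels), "origin" and "rotation" of the camera in the world; the wrist camera has in their place "mount" (4x4, takes a point from camera to tool coordinates, whose origin is the TCP and whose axes are the flange's). Camera axes: x right, y up, looking along -z (the intrinsics and any distortion apply to the point x, -y, -z); pixel columns grow to the right and rows downward; lengths in m; the calibration is good to about 2 mm. A picture is of the moment at which its call begins: read the wrist's pose just before it. There is no depth.
- env.finish_job(): hands the job in; it is judged then, once.
The state is a dict: "clock": time; "joint_pos": joint angles; "qd": joint speeds; "joint_torque": joint torques, N m; "eef_pos": TCP position; "tcp_rot": TCP orientation; "contact_force": force on the tool from outside, world axes, zero at the start; "moment": the same for the moment, N m; "gripper_width": finger opening in m; "gripper_force": force on a finger pad.
Only numpy, scipy, OpenCV 4.12 (cv2) and the standard library are available. Lean on these libraries where they do the work, as an engineer would, in place of code of your own. Each camera call takes 0.05 s, during which the arm holds its last target. There are 200 camera calls.

## Working session

There is one attempt and no reset: what is moved stays moved. The work goes in short steps, Python scripts to look and compute and a shell command to move; the robot and the scene stay as the last step left them, time stands still between calls to the robot, and variables do not carry over. Pictures are saved under pics/ and viewed, at most 14 in all, crops included, and the job is handed in when it is done.

```bash
ls; mkdir -p pics; python3 - <<'E'
from plant import env
import cv2
print(env.get_state(), env.pinch_z)
for n in("top","side"):
    f=env.grab_frame(n); cv2.imwrite(f"pics/{n}0.png",f["pixels"][:,:,::-1]); print({k:v for k,v in f.items() if k!="pixels"})
E
```

```text
pics
{'clock': 0.0, 'joint_pos': array([-1.31409589e+00,  3.59495844e-01,  1.51146322e+00, -3.98845613e-05,
        1.27250600e+00, -1.15125957e-01]), 'qd': array([ 0.00161633,  0.00095447,  0.00075253,  0.00162836, -0.00109569,
       -0.00029901]), 'joint_torque': array([-8.32574660e-04, -5.27617335e+01, -2.78625458e+01, -3.61103603e-04,
        1.33336094e-02, -9.88908965e-06]), 'eef_pos': array([ 0.21781362, -0.55846104,  0.30304721]), 'tcp_rot': array([-9.32514999e-04,  9.82766343e-01,  1.84849770e-01, -8.52246262e-05]), 'contact_force': array([-0.23639282, -1.08686802, -0.26996817]), 'moment': array([0.01074322, 0.00622851, 0.04522984]), 'gripper_force': 0.0, 'gripper_width': 0.08554404817356523} 0.0539
{'vertical_fov': 48.5406221534066, 'cx': 316.93609751170135, 'cy': 198.01093741125635, 'origin': array([0.45396391, 0.02874101, 1.13400975]), 'rotation': array([ 0.71533763,  0.03075235, -0.04780928, -0.69646295])}
{'vertical_fov': 44.35438508435772, 'cx': 315.1107286784011, 'cy': 193.96354573671564, 'origin': array([0.37555942, 0.88010393, 0.92542246]), 'rotation': array([-0.0995245 , -0.03770528,  0.38248664,  0.91781107])}
```

View pics/top0.png

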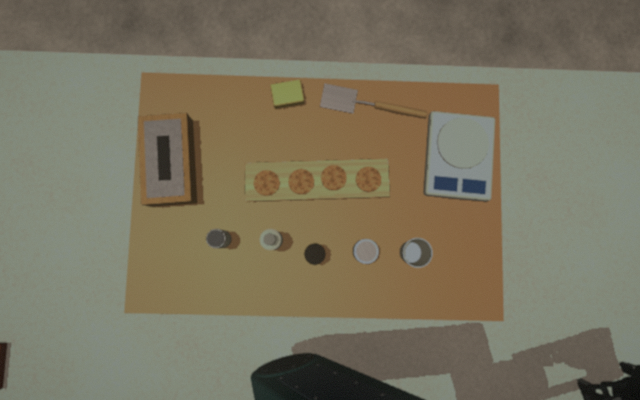

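View pics/side0.png

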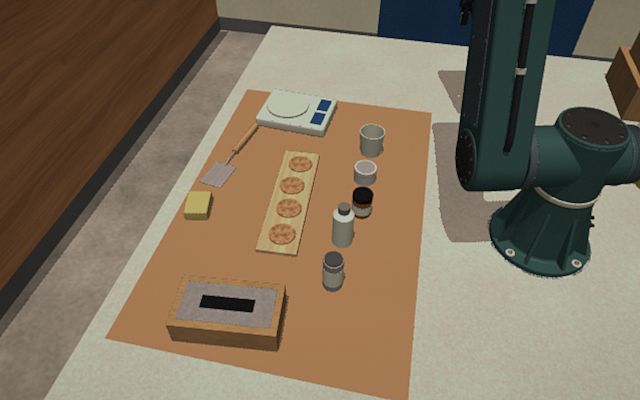

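Top picture: the scale is at right (−y). The pads are at about (267,182), (301,181), (333,178) and (369,179). The can is at (218,238), bottle (270,240), jar (316,254), tin (366,251) and cup (417,252). The side picture agrees, with the five items in line between the pads and the robot.

```bash
cat > h.py <<'E'
from plant import env
import cv2, numpy as np
from scipy.spatial.transform import Rotation as R
def quat(q): return R.from_quat([q[1],q[2],q[3],q[0]]).as_matrix()
def cam(f,st=None):
    if "mount" in f:
        T=np.eye(4); T[:3,:3]=quat(st["tcp_rot"]); T[:3,3]=st["eef_pos"]; T=T@f["mount"]; return T[:3,3],T[:3,:3]
    return np.array(f["origin"]),quat(f["rotation"])
def ray(f,u,v,z,st=None):
    o,M=cam(f,st); fl=200/np.tan(np.radians(f["vertical_fov"]/2))
    d=M@np.array([(u-f["cx"])/fl,-(v-f["cy"])/fl,-1]); return o+d*(z-o[2])/d[2]
def proj(f,p,st=None):
    o,M=cam(f,st); fl=200/np.tan(np.radians(f["vertical_fov"]/2)); c=M.T@(np.array(p)-o)
    return np.array([f["cx"]+fl*c[0]/-c[2], f["cy"]-fl*c[1]/-c[2]])
E
python3 - <<'E'
from h import *
f=env.grab_frame("top"); im=f["pixels"][:,:,::-1].copy()
s={"pd":(369,179,.015),"pc":(333,178,.015),"pb":(301,181,.015),"pa":(267,182,.015),"can":(218,238,.092),"bottle":(270,240,.122),"jar":(316,254,.068),"tin":(366,251,.044),"cup":(417,252,.075)}
for k,v in s.items(): print(k,ray(f,*v).round(4))
o=im[155:275,195:440]; cv2.imwrite("pics/c0.png",cv2.resize(o,None,fx=3.2,fy=3.2,interpolation=cv2.INTER_CUBIC))
g=env.grab_frame("side")
for k,v in s.items(): print(k,proj(g,ray(f,*v)).round(1))
w=env.grab_frame("wrist");print({k:v for k,v in w.items() if k!="pixels"})
E
```

```text
pd [ 0.6319 -0.1287  0.015 ]
pc [ 0.6318 -0.0364  0.015 ]
pb [0.6217 0.045  0.015 ]
pa [0.6166 0.1313 0.015 ]
can [0.4705 0.233  0.092 ]
bottle [0.4686 0.1097 0.122 ]
jar [0.4389 0.0033 0.068 ]
tin [ 0.4489 -0.1194  0.044 ]
cup [ 0.4498 -0.2372  0.075 ]
pd [299.6 163. ]
pc [291.7 185.2]
pb [287.7 207.2]
pa [280.9 232.5]
can [333.  255.5]
bottle [344.4 205.4]
jar [362.3 192.3]
tin [364.6 166.9]
cup [371.  131.6]
{'vertical_fov': 62.56474187298506, 'cx': 317.4630609259106, 'cy': 203.02283202112258, 'mount': array([[ 2.31566175e-04,  9.58630704e-01,  2.84652630e-01,
         7.10210346e-02],
       [ 9.99999902e-01, -3.29027409e-04,  2.94568239e-04,
        -3.30756197e-05],
       [ 3.76040676e-04,  2.84652534e-01, -9.58630687e-01,
        -6.99501000e-02],
       [ 0.00000000e+00,  0.00000000e+00,  0.00000000e+00,
         1.00000000e+00]])}
```

View pics/c0.png

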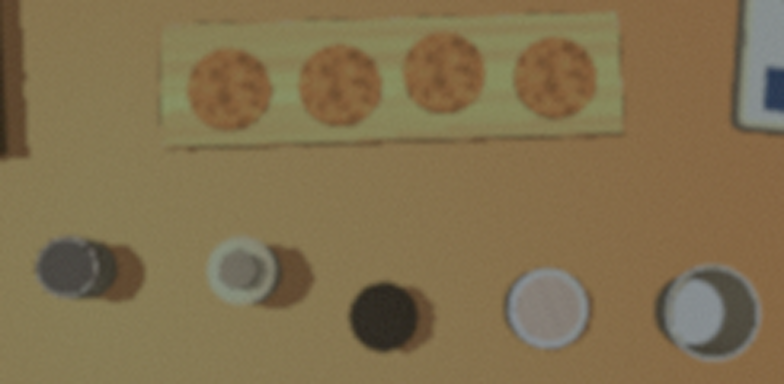

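The crop shows clean pad discs and container tops; the bottle cap is at crop (240,269) and the jar at (384,316). Next I refine the centroids.

```bash
python3 - <<'E'
from h import *
f=env.grab_frame("top"); im=f["pixels"][:,:,::-1].copy()
lab=cv2.cvtColor(im,cv2.COLOR_BGR2LAB).astype(float)
for k,(u,v) in {"pa":(266,182),"pb":(301,181),"pc":(333,177),"pd":(368,179)}.items():
    w=np.uint8(lab[v-15:v+16,u-16:u+17,1]); w=cv2.GaussianBlur(w,(3,3),0)
    _,m=cv2.threshold(w,0,255,cv2.THRESH_OTSU)
    n,l,st,c=cv2.connectedComponentsWithStats(m); i=l[15,16]
    p=c[i]+[u-16,v-15]; print(k,p.round(1),st[i,4],ray(f,*p,.015).round(4))
for k,v in {"can":(216.2,238.1,.092),"bottle":(269.7,238.7,.122),"jar":(314.7,253.4,.068),"tin":(365.9,250.9,.044),"cup":(416.8,251.8,.075)}.items(): print(k,ray(f,*v).round(4))
s=env.get_state(); print(s["eef_pos"],quat(s["tcp_rot"]).round(4))
T=np.array([*ray(f,269.7,238.7,.122)[:2],.30]); print("shift to bottle cm",quat(s["tcp_rot"]).T@(T-s["eef_pos"])*100)
E
```

```text
pa [266.3 182.5] 519 [0.6153 0.1331 0.015 ]
pb [300.8 181.1] 516 [0.6213 0.0454 0.015 ]
pc [333.2 177.1] 511 [ 0.6343 -0.0369  0.015 ]
pd [368.1 178.9] 498 [ 0.6321 -0.1264  0.015 ]
can [0.4702 0.2371 0.092 ]
bottle [0.4715 0.1105 0.122 ]
jar [0.4403 0.0065 0.068 ]
tin [ 0.4492 -0.1192  0.044 ]
cup [ 0.4502 -0.2367  0.075 ]
[ 0.21794383 -0.55882189  0.30356029] [[ 9.317e-01  3.633e-01 -1.000e-04]
 [ 3.633e-01 -9.317e-01  7.000e-04]
 [ 1.000e-04 -7.000e-04 -1.000e+00]]
shift to bottle cm [ 47.93644286 -53.14205698   0.39765021]
```

```bash
python3 -m jog '{"plan": [{"hand":8.5,"dx":4,"dy":-2.5,"dz":0,"yaw":-0.15},{"hand":8.5,"dx":8,"dy":-5,"dz":0,"yaw":-0.3},{"hand":8.5,"dx":12,"dy":-7.5,"dz":0,"yaw":-0.45},{"hand":8.5,"dx":16,"dy":-10,"dz":0,"yaw":-0.6},{"hand":8.5,"dx":20,"dy":-12.5,"dz":0,"yaw":-0.75},{"hand":8.5,"dx":24,"dy":-15,"dz":0,"yaw":-0.9},{"hand":8.5,"dx":28,"dy":-17.5,"dz":0,"yaw":-1.05},{"hand":8.5,"dx":33,"dy":-20.4,"dz":0,"yaw":-1.199},{"hand":8.5,"dx":33,"dy":-20.4,"dz":0,"yaw":-1.199},{"hand":8.5,"dx":33,"dy":-20.4,"dz":0,"yaw":-1.199}]}' 40
python3 - <<'E'
from h import *
s=env.get_state(); M=quat(s["tcp_rot"]);print(s["joint_pos"],M.round(3))
print(M.T@(np.array([.4715,.1105,.30])-s["eef_pos"])*100)
E
```

```text
clock: 1.3
eef_pos: [0.452, -0.2478, 0.3039]
tcp_rot: [-0.0, 0.706, 0.708, -0.0]
contact_force: [-0.2, -0.5, -0.3]
gripper_width: 0.085
gripper_force: 0.0
[-6.35423501e-01  2.37352055e-01  1.68993023e+00 -5.54835164e-05
  1.21437624e+00 -6.37600061e-01] [[-0.002  1.    -0.   ]
 [ 1.     0.002 -0.   ]
 [-0.    -0.    -1.   ]]
[35.82164161  2.02593522  0.38995588]
```

```bash
python3 -m jog '{"plan": [{"hand":8.5,"dx":4.5,"dy":0.5,"dz":0,"yaw":0},{"hand":8.5,"dx":9,"dy":1,"dz":0,"yaw":0},{"hand":8.5,"dx":13.5,"dy":1.5,"dz":0,"yaw":0},{"hand":8.5,"dx":18,"dy":2,"dz":0,"yaw":0},{"hand":8.5,"dx":22.5,"dy":2,"dz":0,"yaw":0},{"hand":8.5,"dx":27,"dy":2,"dz":0,"yaw":0},{"hand":8.5,"dx":31.5,"dy":2,"dz":0,"yaw":0},{"hand":8.5,"dx":35.8,"dy":2,"dz":0,"yaw":0},{"hand":8.5,"dx":35.8,"dy":2,"dz":0,"yaw":0},{"hand":8.5,"dx":35.8,"dy":2,"dz":0,"yaw":0}]}'
python3 - <<'E'
from h import *
s=env.get_state(); w=env.grab_frame("wrist"); cv2.imwrite("pics/w1.png",w["pixels"][:,:,::-1])
print(s["eef_pos"])
for p in ([.4715,.1105,.122],[.4715,.1105,.0],[.4403,.0065,.068],[.4702,.2371,.092],[.6213,.0454,.015],[.6343,-.0369,.015]): print(p,proj(w,p,s).round(1))
E
```

```text
clock: 2.3
eef_pos: [0.4714, 0.1083, 0.3039]
tcp_rot: [0.0, 0.707, 0.707, -0.0]
contact_force: [-0.8, 0.0, 1.1]
gripper_width: 0.085
gripper_force: 0.0
[0.47141456 0.10828322 0.30387804]
[0.4715, 0.1105, 0.122] [319.3 196.8]
[0.4715, 0.1105, 0.0] [318.8 168.5]
[0.4403, 0.0065, 0.068] [288.9 279.3]
[0.4702, 0.2371, 0.092] [317.7  28.3]
[0.6213, 0.0454, 0.015] [447.8 226.4]
[0.6343, -0.0369, 0.015] [450.8 289.1]
```

View pics/w1.png

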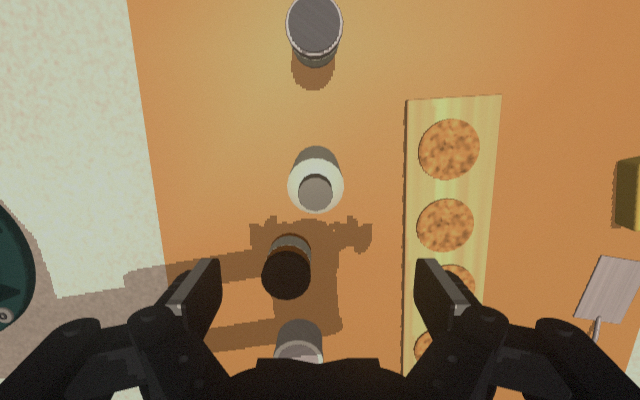

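The wrist picture shows the bottle cap at (315,193), predicted at (319,197). The jar, can and pads share the same ~3 px offset, which is within the calibration error.

```bash
python3 -m jog '{"plan": [{"hand":8.5,"dx":0.3,"dy":-0.1,"dz":3,"yaw":0},{"hand":8.5,"dx":0.3,"dy":-0.1,"dz":6,"yaw":0},{"hand":8.5,"dx":0.3,"dy":-0.1,"dz":9,"yaw":0},{"hand":8.5,"dx":0.3,"dy":-0.1,"dz":12,"yaw":0},{"hand":8.5,"dx":0.3,"dy":-0.1,"dz":14,"yaw":0},{"hand":8.5,"dx":0.3,"dy":-0.1,"dz":16,"yaw":0},{"hand":8.5,"dx":0.3,"dy":-0.1,"dz":17,"yaw":0},{"hand":8.5,"dx":0.3,"dy":-0.1,"dz":17.4,"yaw":0},{"hand":8.5,"dx":0.3,"dy":-0.1,"dz":17.4,"yaw":0},{"hand":8.5,"dx":0.3,"dy":-0.1,"dz":17.4,"yaw":0}]}' 40
python3 -m jog '{"plan": [{"hand":4.5,"dx":0,"dy":0,"dz":0,"yaw":0},{"hand":4.5,"dx":0,"dy":0,"dz":0,"yaw":0},{"hand":4.5,"dx":0,"dy":0,"dz":0,"yaw":0},{"hand":4.5,"dx":0,"dy":0,"dz":0,"yaw":0},{"hand":4.5,"dx":0,"dy":0,"dz":0,"yaw":0},{"hand":4.5,"dx":0,"dy":0,"dz":0,"yaw":0},{"hand":4.5,"dx":0,"dy":0,"dz":0,"yaw":0},{"hand":4.5,"dx":0,"dy":0,"dz":0,"yaw":0},{"hand":4.5,"dx":0,"dy":0,"dz":0,"yaw":0},{"hand":4.5,"dx":0,"dy":0,"dz":0,"yaw":0}]}' 40
```

```text
clock: 3.35
eef_pos: [0.4709, 0.1116, 0.1306]
tcp_rot: [0.0, 0.707, 0.707, 0.0]
contact_force: [-0.2, -1.0, 0.8]
gripper_width: 0.0847
gripper_force: 0.0
clock: 4.35
eef_pos: [0.4704, 0.1121, 0.1306]
tcp_rot: [0.0, 0.707, 0.707, 0.0]
contact_force: [-1.3, -1.2, 5.2]
gripper_width: 0.0492
gripper_force: 40.3
```

```bash
python3 -m jog '{"plan": [{"hand":4.5,"dx":0,"dy":0,"dz":-1,"yaw":0},{"hand":4.5,"dx":0,"dy":0,"dz":-3,"yaw":0},{"hand":4.5,"dx":0,"dy":0,"dz":-6,"yaw":0},{"hand":4.5,"dx":0,"dy":0,"dz":-9,"yaw":0},{"hand":4.5,"dx":-1,"dy":1,"dz":-11,"yaw":0},{"hand":4.5,"dx":-4,"dy":3,"dz":-12,"yaw":0},{"hand":4.5,"dx":-7.5,"dy":5.5,"dz":-12,"yaw":0},{"hand":4.5,"dx":-11,"dy":8,"dz":-12,"yaw":0},{"hand":4.5,"dx":-14.5,"dy":10.5,"dz":-12,"yaw":0},{"hand":4.5,"dx":-18,"dy":13,"dz":-12,"yaw":0}]}'
python3 -m jog '{"plan": [{"hand":4.5,"dx":-3,"dy":1.7,"dz":0,"yaw":0},{"hand":4.5,"dx":-5,"dy":2.7,"dz":0,"yaw":0},{"hand":4.5,"dx":-5.7,"dy":3.1,"dz":1.5,"yaw":0},{"hand":4.5,"dx":-5.7,"dy":3.1,"dz":4,"yaw":0},{"hand":4.5,"dx":-5.7,"dy":3.1,"dz":6,"yaw":0},{"hand":4.5,"dx":-5.7,"dy":3.1,"dz":8,"yaw":0},{"hand":4.5,"dx":-5.7,"dy":3.1,"dz":9,"yaw":0},{"hand":4.5,"dx":-5.7,"dy":3.1,"dz":9.5,"yaw":0},{"hand":4.5,"dx":-5.7,"dy":3.1,"dz":9.5,"yaw":0},{"hand":4.5,"dx":-5.7,"dy":3.1,"dz":9.5,"yaw":0}]}'
```

```text
clock: 5.35
eef_pos: [0.6008, -0.0693, 0.2505]
tcp_rot: [-0.0, 0.707, 0.707, 0.0]
contact_force: [0.5, 1.3, -1.3]
gripper_width: 0.0492
gripper_force: 41.9
clock: 6.35
eef_pos: [0.6317, -0.1249, 0.1557]
tcp_rot: [0.0, 0.707, 0.707, 0.0]
contact_force: [1.4, 0.6, -1.4]
gripper_width: 0.0494
gripper_force: 41.9
```

```bash
python3 -m jog '{"plan": [{"hand":4.5,"dx":0,"dy":0,"dz":0.3,"yaw":0},{"hand":4.5,"dx":0,"dy":0,"dz":0.6,"yaw":0},{"hand":4.5,"dx":0,"dy":0,"dz":0.8,"yaw":0},{"hand":4.5,"dx":0,"dy":0,"dz":0.9,"yaw":0},{"hand":4.5,"dx":0,"dy":0,"dz":1,"yaw":0},{"hand":4.5,"dx":0,"dy":0,"dz":1,"yaw":0},{"hand":4.5,"dx":0,"dy":0,"dz":1,"yaw":0},{"hand":4.5,"dx":0,"dy":0,"dz":1,"yaw":0},{"hand":4.5,"dx":0,"dy":0,"dz":1,"yaw":0},{"hand":4.5,"dx":0,"dy":0,"dz":1,"yaw":0}]}'
python3 - <<'E'
from h import *
f=env.grab_frame("side");im=f["pixels"][:,:,::-1]
cv2.imwrite("pics/s1.png",cv2.resize(im[60:310,170:450],None,fx=2.2,fy=2.2))
E
```

```text
clock: 7.35
eef_pos: [0.6312, -0.1251, 0.1456]
tcp_rot: [-0.0, 0.707, 0.707, -0.0]
contact_force: [-2.4, 0.4, 5.1]
gripper_width: 0.0494
gripper_force: 42.4
```

View pics/s1.png

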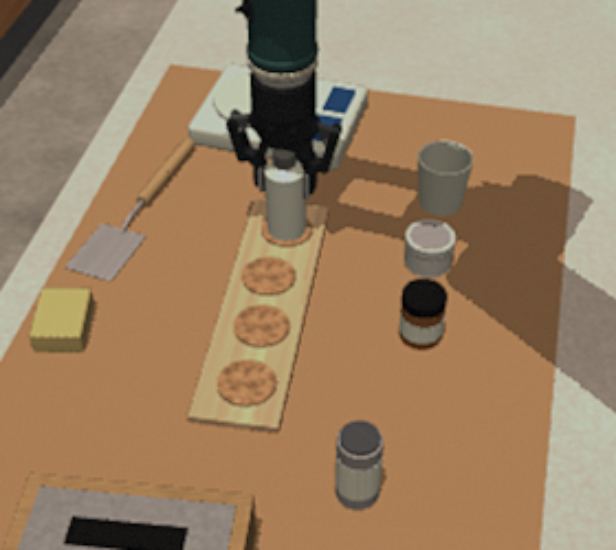

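The side picture shows the bottle centred on the pad nearest the scale, base at about (286,235) in the crop, touching at 5 N. I release and go up.

```bash
python3 -m jog '{"plan": [{"hand":6,"dx":0,"dy":0,"dz":0,"yaw":0},{"hand":8.5,"dx":0,"dy":0,"dz":0,"yaw":0},{"hand":8.5,"dx":0,"dy":0,"dz":0,"yaw":0},{"hand":8.5,"dx":0,"dy":0,"dz":0,"yaw":0},{"hand":8.5,"dx":0,"dy":0,"dz":0,"yaw":0},{"hand":8.5,"dx":0,"dy":0,"dz":-2,"yaw":0},{"hand":8.5,"dx":0,"dy":0,"dz":-5,"yaw":0},{"hand":8.5,"dx":0,"dy":0,"dz":-9,"yaw":0},{"hand":8.5,"dx":0,"dy":0,"dz":-12,"yaw":0},{"hand":8.5,"dx":0,"dy":0,"dz":-12,"yaw":0}]}'
python3 - <<'E'
from h import *
s=env.get_state(); w=env.grab_frame("wrist"); cv2.imwrite("pics/w2.png",w["pixels"][:,:,::-1])
print(s["eef_pos"], (np.array([.4692,.2386,.265])-s["eef_pos"])*100)
for p in ([.6311,-.125,.137],[.6311,-.125,.015],[.6333,-.0354,.015]): print(proj(w,p,s).round(1))
E
```

```text
clock: 8.4
eef_pos: [0.6339, -0.1258, 0.2701]
tcp_rot: [0.004, 0.707, 0.707, 0.002]
contact_force: [0.2, -1.2, 0.6]
gripper_width: 0.0851
gripper_force: 0.0
[ 0.63392884 -0.12579246  0.27014345] [-16.47288378  36.43924563  -0.51434481]
[313.3 218.5]
[313.8 178.4]
[315.9  84. ]
```

View pics/w2.png

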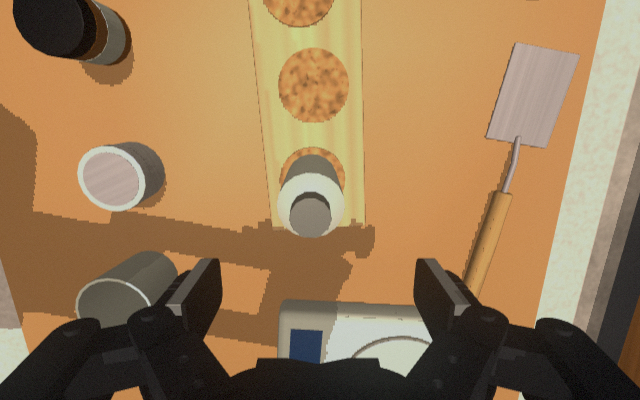

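The bottle stands centred on pad_d, cap at (310,215). Can next.

```bash
python3 -m jog '{"plan": [{"hand":8.5,"dx":4,"dy":-1.8,"dz":0,"yaw":0},{"hand":8.5,"dx":8,"dy":-3.6,"dz":0,"yaw":0},{"hand":8.5,"dx":12,"dy":-5.4,"dz":0,"yaw":0},{"hand":8.5,"dx":16,"dy":-7.2,"dz":0,"yaw":0},{"hand":8.5,"dx":20,"dy":-9,"dz":0,"yaw":0},{"hand":8.5,"dx":24,"dy":-10.8,"dz":0,"yaw":0},{"hand":8.5,"dx":28,"dy":-12.6,"dz":0,"yaw":0},{"hand":8.5,"dx":32,"dy":-14.4,"dz":0,"yaw":0},{"hand":8.5,"dx":36.4,"dy":-16.2,"dz":0,"yaw":0},{"hand":8.5,"dx":36.4,"dy":-16.2,"dz":0,"yaw":0}]}'
python3 -m jog '{"plan": [{"hand":8.5,"dx":0,"dy":0,"dz":3,"yaw":0},{"hand":8.5,"dx":0,"dy":0,"dz":6,"yaw":0},{"hand":8.5,"dx":0,"dy":0,"dz":9,"yaw":0},{"hand":8.5,"dx":0,"dy":0,"dz":12,"yaw":0},{"hand":8.5,"dx":0,"dy":0,"dz":14,"yaw":0},{"hand":8.5,"dx":0,"dy":0,"dz":15.6,"yaw":0},{"hand":8.5,"dx":0,"dy":0,"dz":15.6,"yaw":0},{"hand":6,"dx":0,"dy":0,"dz":15.6,"yaw":0},{"hand":4.1,"dx":0,"dy":0,"dz":15.6,"yaw":0},{"hand":4.1,"dx":0,"dy":0,"dz":15.6,"yaw":0}]}'
python3 -m jog '{"plan": [{"hand":4.1,"dx":0,"dy":0,"dz":0,"yaw":0},{"hand":4.1,"dx":0,"dy":0,"dz":0,"yaw":0},{"hand":4.1,"dx":0,"dy":0,"dz":0,"yaw":0},{"hand":4.1,"dx":0,"dy":0,"dz":0,"yaw":0},{"hand":4.1,"dx":0,"dy":0,"dz":0,"yaw":0},{"hand":4.1,"dx":0,"dy":0,"dz":0,"yaw":0},{"hand":4.1,"dx":0,"dy":0,"dz":0,"yaw":0},{"hand":4.1,"dx":0,"dy":0,"dz":0,"yaw":0},{"hand":4.1,"dx":0,"dy":0,"dz":0,"yaw":0},{"hand":4.1,"dx":0,"dy":0,"dz":0,"yaw":0}]}'
```

```text
clock: 9.45
eef_pos: [0.4659, 0.243, 0.2635]
tcp_rot: [-0.002, 0.705, 0.709, -0.001]
contact_force: [0.3, -1.6, 0.8]
gripper_width: 0.0848
gripper_force: 0.0
clock: 10.45
eef_pos: [0.4698, 0.239, 0.1099]
tcp_rot: [0.0, 0.707, 0.707, 0.001]
contact_force: [-1.6, -0.9, 4.5]
gripper_width: 0.0456
gripper_force: 40.3
clock: 11.45
eef_pos: [0.4697, 0.2391, 0.1099]
tcp_rot: [0.0, 0.707, 0.707, 0.001]
contact_force: [-0.6, -1.0, 6.6]
gripper_width: 0.0451
gripper_force: 40.8
```

```bash
python3 -m jog '{"plan": [{"hand":4.1,"dx":0,"dy":0,"dz":-1,"yaw":0},{"hand":4.1,"dx":0,"dy":0,"dz":-3,"yaw":0},{"hand":4.1,"dx":0,"dy":0,"dz":-6,"yaw":0},{"hand":4.1,"dx":0,"dy":0,"dz":-9,"yaw":0},{"hand":4.1,"dx":-1,"dy":1,"dz":-11,"yaw":0},{"hand":4.1,"dx":-4,"dy":2.8,"dz":-12,"yaw":0},{"hand":4.1,"dx":-8,"dy":5,"dz":-12,"yaw":0},{"hand":4.1,"dx":-12,"dy":7.2,"dz":-12,"yaw":0},{"hand":4.1,"dx":-16,"dy":9.6,"dz":-12,"yaw":0},{"hand":4.1,"dx":-20,"dy":12,"dz":-12,"yaw":0}]}'
python3 -m jog '{"plan": [{"hand":4.1,"dx":-3.7,"dy":2.2,"dz":0,"yaw":0},{"hand":4.1,"dx":-6,"dy":3.6,"dz":0,"yaw":0},{"hand":4.1,"dx":-7.4,"dy":4.4,"dz":0.5,"yaw":0},{"hand":4.1,"dx":-7.4,"dy":4.4,"dz":3,"yaw":0},{"hand":4.1,"dx":-7.4,"dy":4.4,"dz":6,"yaw":0},{"hand":4.1,"dx":-7.4,"dy":4.4,"dz":8,"yaw":0},{"hand":4.1,"dx":-7.4,"dy":4.4,"dz":9.2,"yaw":0},{"hand":4.1,"dx":-7.4,"dy":4.4,"dz":10,"yaw":0},{"hand":4.1,"dx":-7.4,"dy":4.4,"dz":10.4,"yaw":0},{"hand":4.1,"dx":-7.4,"dy":4.4,"dz":10.4,"yaw":0}]}'
python3 -m jog '{"plan": [{"hand":4.1,"dx":0,"dy":0,"dz":0.05,"yaw":0},{"hand":4.1,"dx":0,"dy":0,"dz":0.1,"yaw":0},{"hand":4.1,"dx":0,"dy":0,"dz":0.1,"yaw":0},{"hand":4.1,"dx":0,"dy":0,"dz":0.1,"yaw":0},{"hand":4.1,"dx":0,"dy":0,"dz":0.1,"yaw":0},{"hand":4.1,"dx":0,"dy":0,"dz":0.1,"yaw":0},{"hand":4.1,"dx":0,"dy":0,"dz":0.1,"yaw":0},{"hand":4.1,"dx":0,"dy":0,"dz":0.1,"yaw":0},{"hand":4.1,"dx":0,"dy":0,"dz":0.1,"yaw":0},{"hand":4.1,"dx":0,"dy":0,"dz":0.1,"yaw":0}]}'
```

```text
clock: 12.45
eef_pos: [0.5896, 0.0374, 0.2295]
tcp_rot: [-0.0, 0.707, 0.707, 0.0]
contact_force: [0.8, 0.4, -1.8]
gripper_width: 0.0451
gripper_force: 41.4
clock: 13.45
eef_pos: [0.6336, -0.0348, 0.1256]
tcp_rot: [0.0, 0.707, 0.707, 0.0]
contact_force: [-0.2, 0.1, -2.0]
gripper_width: 0.0451
gripper_force: 41.6
clock: 14.45
eef_pos: [0.6339, -0.0351, 0.1249]
tcp_rot: [0.001, 0.707, 0.707, 0.001]
contact_force: [-1.0, -0.2, 6.5]
gripper_width: 0.0451
gripper_force: 41.9
```

```bash
python3 -m jog '{"plan": [{"hand":6,"dx":0,"dy":0,"dz":0,"yaw":0},{"hand":8.5,"dx":0,"dy":0,"dz":0,"yaw":0},{"hand":8.5,"dx":0,"dy":0,"dz":0,"yaw":0},{"hand":8.5,"dx":0,"dy":0,"dz":0,"yaw":0},{"hand":8.5,"dx":0,"dy":0,"dz":0,"yaw":0},{"hand":8.5,"dx":0,"dy":0,"dz":-2,"yaw":0},{"hand":8.5,"dx":0,"dy":0,"dz":-5,"yaw":0},{"hand":8.5,"dx":0,"dy":0,"dz":-9,"yaw":0},{"hand":8.5,"dx":0,"dy":0,"dz":-12,"yaw":0},{"hand":8.5,"dx":0,"dy":0,"dz":-12,"yaw":0}]}'
python3 -m jog '{"plan": [{"hand":8.5,"dx":0.8,"dy":-4,"dz":0,"yaw":0},{"hand":8.5,"dx":1.8,"dy":-8,"dz":0,"yaw":0},{"hand":8.5,"dx":2.8,"dy":-12,"dz":0,"yaw":0},{"hand":8.5,"dx":3.6,"dy":-16,"dz":0,"yaw":0},{"hand":8.5,"dx":4.3,"dy":-19.4,"dz":0,"yaw":0},{"hand":8.5,"dx":4.3,"dy":-19.4,"dz":0,"yaw":0},{"hand":8.5,"dx":4.3,"dy":-19.4,"dz":0,"yaw":0},{"hand":8.5,"dx":4.3,"dy":-19.4,"dz":0,"yaw":0},{"hand":8.5,"dx":4.3,"dy":-19.4,"dz":0,"yaw":0},{"hand":8.5,"dx":4.3,"dy":-19.4,"dz":0,"yaw":0}]}'
```

```text
clock: 15.45
eef_pos: [0.6361, -0.0355, 0.249]
tcp_rot: [0.004, 0.707, 0.707, 0.003]
contact_force: [0.1, -0.9, -0.7]
gripper_width: 0.0847
gripper_force: 0.0
clock: 16.45
eef_pos: [0.4403, 0.0077, 0.2438]
tcp_rot: [0.0, 0.707, 0.707, 0.0]
contact_force: [0.8, 0.8, 0.2]
gripper_width: 0.0851
gripper_force: 0.0
```

```bash
python3 -m jog '{"plan": [{"hand":8.5,"dx":0,"dy":-0.1,"dz":3,"yaw":0},{"hand":8.5,"dx":0,"dy":-0.1,"dz":6,"yaw":0},{"hand":8.5,"dx":0,"dy":-0.1,"dz":9,"yaw":0},{"hand":8.5,"dx":0,"dy":-0.1,"dz":12,"yaw":0},{"hand":8.5,"dx":0,"dy":-0.1,"dz":14,"yaw":0},{"hand":8.5,"dx":0,"dy":-0.1,"dz":15.4,"yaw":0},{"hand":8.5,"dx":0,"dy":-0.1,"dz":15.4,"yaw":0},{"hand":6,"dx":0,"dy":-0.1,"dz":15.4,"yaw":0},{"hand":4.6,"dx":0,"dy":-0.1,"dz":15.4,"yaw":0},{"hand":4.6,"dx":0,"dy":-0.1,"dz":15.4,"yaw":0}]}'
python3 -m jog '{"plan": [{"hand":4.6,"dx":0,"dy":0,"dz":0,"yaw":0},{"hand":4.6,"dx":0,"dy":0,"dz":0,"yaw":0},{"hand":4.6,"dx":0,"dy":0,"dz":0,"yaw":0},{"hand":4.6,"dx":0,"dy":0,"dz":0,"yaw":0},{"hand":4.6,"dx":0,"dy":0,"dz":0,"yaw":0},{"hand":4.6,"dx":0,"dy":0,"dz":0,"yaw":0},{"hand":4.6,"dx":0,"dy":0,"dz":0,"yaw":0},{"hand":4.6,"dx":0,"dy":0,"dz":0,"yaw":0},{"hand":4.6,"dx":0,"dy":0,"dz":0,"yaw":0},{"hand":4.6,"dx":0,"dy":0,"dz":0,"yaw":0}]}'
```

```text
clock: 17.45
eef_pos: [0.439, 0.0079, 0.0909]
tcp_rot: [0.001, 0.707, 0.707, 0.001]
contact_force: [0.5, 0.2, 1.3]
gripper_width: 0.0505
gripper_force: 41.3
clock: 18.45
eef_pos: [0.439, 0.0079, 0.0908]
tcp_rot: [0.001, 0.707, 0.707, 0.001]
contact_force: [0.1, -0.3, 7.3]
gripper_width: 0.0505
gripper_force: 41.5
```

```bash
python3 -m jog '{"plan": [{"hand":4.6,"dx":0,"dy":0,"dz":-1,"yaw":0},{"hand":4.6,"dx":0,"dy":0,"dz":-3,"yaw":0},{"hand":4.6,"dx":0,"dy":0,"dz":-6,"yaw":0},{"hand":4.6,"dx":0,"dy":0,"dz":-9,"yaw":0},{"hand":4.6,"dx":0.8,"dy":2,"dz":-10,"yaw":0},{"hand":4.6,"dx":1.6,"dy":5,"dz":-10,"yaw":0},{"hand":4.6,"dx":2.4,"dy":9,"dz":-10,"yaw":0},{"hand":4.6,"dx":3.2,"dy":13,"dz":-10,"yaw":0},{"hand":4.6,"dx":3.9,"dy":16.5,"dz":-10,"yaw":0},{"hand":4.6,"dx":3.9,"dy":18.1,"dz":-10,"yaw":0}]}'
python3 -m jog '{"plan": [{"hand":4.6,"dx":0,"dy":0,"dz":0,"yaw":0},{"hand":4.6,"dx":0,"dy":0,"dz":1.5,"yaw":0},{"hand":4.6,"dx":0,"dy":0,"dz":3.5,"yaw":0},{"hand":4.6,"dx":0,"dy":0,"dz":5.5,"yaw":0},{"hand":4.6,"dx":0,"dy":0,"dz":7,"yaw":0},{"hand":4.6,"dx":0,"dy":0,"dz":8,"yaw":0},{"hand":4.6,"dx":0,"dy":0,"dz":8.3,"yaw":0},{"hand":4.6,"dx":0,"dy":0,"dz":8.4,"yaw":0},{"hand":4.6,"dx":0,"dy":0,"dz":8.5,"yaw":0},{"hand":4.6,"dx":0,"dy":0,"dz":8.5,"yaw":0}]}'
```

```text
clock: 19.45
eef_pos: [0.6226, 0.0478, 0.191]
tcp_rot: [0.001, 0.707, 0.707, 0.001]
contact_force: [-1.0, 0.3, -0.8]
gripper_width: 0.0508
gripper_force: 42.2
clock: 20.45
eef_pos: [0.6197, 0.047, 0.1059]
tcp_rot: [0.0, 0.707, 0.707, 0.0]
contact_force: [-1.9, -0.1, 1.4]
gripper_width: 0.0506
gripper_force: 42.3
```

```bash
python3 -m jog '{"plan": [{"hand":6,"dx":0,"dy":0,"dz":0,"yaw":0},{"hand":8.5,"dx":0,"dy":0,"dz":0,"yaw":0},{"hand":8.5,"dx":0,"dy":0,"dz":0,"yaw":0},{"hand":8.5,"dx":0,"dy":0,"dz":0,"yaw":0},{"hand":8.5,"dx":0,"dy":0,"dz":0,"yaw":0},{"hand":8.5,"dx":0,"dy":0,"dz":-2,"yaw":0},{"hand":8.5,"dx":0,"dy":0,"dz":-5,"yaw":0},{"hand":8.5,"dx":0,"dy":0,"dz":-9,"yaw":0},{"hand":8.5,"dx":0,"dy":0,"dz":-13,"yaw":0},{"hand":8.5,"dx":0,"dy":0,"dz":-14,"yaw":0}]}'
python3 -m jog '{"plan": [{"hand":8.5,"dx":0,"dy":-4,"dz":0,"yaw":0},{"hand":8.5,"dx":-2,"dy":-8,"dz":0,"yaw":0},{"hand":8.5,"dx":-5,"dy":-11,"dz":0,"yaw":0},{"hand":8.5,"dx":-8,"dy":-14,"dz":0,"yaw":0},{"hand":8.5,"dx":-11,"dy":-17.2,"dz":0,"yaw":0},{"hand":8.5,"dx":-14,"dy":-17.2,"dz":0,"yaw":0},{"hand":8.5,"dx":-16.5,"dy":-17.2,"dz":0,"yaw":0},{"hand":8.5,"dx":-16.5,"dy":-17.2,"dz":0,"yaw":0},{"hand":8.5,"dx":-16.5,"dy":-17.2,"dz":0,"yaw":0},{"hand":8.5,"dx":-16.5,"dy":-17.2,"dz":0,"yaw":0}]}'
python3 - <<'E'
from h import *
f=env.grab_frame("top"); im=f["pixels"][:,:,::-1]
cv2.imwrite("pics/t2.png",cv2.resize(im[140:280,195:445],None,fx=3.2,fy=3.2,interpolation=cv2.INTER_CUBIC))
E
```

```text
clock: 21.45
eef_pos: [0.6217, 0.047, 0.2498]
tcp_rot: [0.003, 0.707, 0.707, 0.003]
contact_force: [1.2, -0.5, 0.8]
gripper_width: 0.085
gripper_force: 0.0
clock: 22.45
eef_pos: [0.447, -0.1172, 0.2445]
tcp_rot: [-0.001, 0.707, 0.707, -0.0]
contact_force: [-1.0, 1.3, -0.4]
gripper_width: 0.085
gripper_force: 0.0
```

View pics/t2.png

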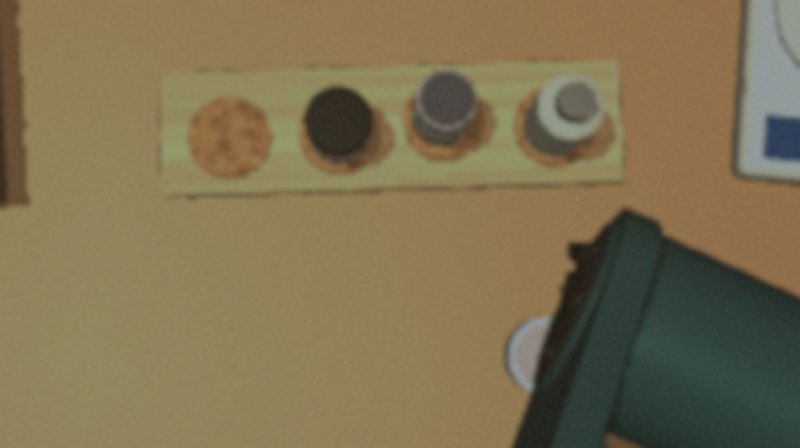

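The top crop shows the jar, can and bottle upright and central on their pads, with only pad_a empty (230,137). Tin next.

```bash
python3 -m jog '{"plan": [{"hand":8.5,"dx":0,"dy":0,"dz":3,"yaw":0},{"hand":8.5,"dx":0,"dy":0,"dz":6,"yaw":0},{"hand":8.5,"dx":0,"dy":0,"dz":9,"yaw":0},{"hand":8.5,"dx":0,"dy":0,"dz":11,"yaw":0},{"hand":8.5,"dx":0,"dy":0,"dz":13,"yaw":0},{"hand":8.5,"dx":0,"dy":0,"dz":14.5,"yaw":0},{"hand":8.5,"dx":0,"dy":0,"dz":15.5,"yaw":0},{"hand":8.5,"dx":0,"dy":0,"dz":16.2,"yaw":0},{"hand":8.5,"dx":0,"dy":0,"dz":16.7,"yaw":0},{"hand":8.5,"dx":0,"dy":0,"dz":16.7,"yaw":0}]}'
python3 -m jog '{"plan": [{"hand":7,"dx":0,"dy":0,"dz":0,"yaw":0},{"hand":5.5,"dx":0,"dy":0,"dz":0,"yaw":0},{"hand":5.5,"dx":0,"dy":0,"dz":0,"yaw":0},{"hand":5.5,"dx":0,"dy":0,"dz":0,"yaw":0},{"hand":5.5,"dx":0,"dy":0,"dz":0,"yaw":0},{"hand":5.5,"dx":0,"dy":0,"dz":0,"yaw":0},{"hand":5.5,"dx":0,"dy":0,"dz":0,"yaw":0},{"hand":5.5,"dx":0,"dy":0,"dz":0,"yaw":0},{"hand":5.5,"dx":0,"dy":0,"dz":0,"yaw":0},{"hand":5.5,"dx":0,"dy":0,"dz":0,"yaw":0}]}'
```

```text
clock: 23.5
eef_pos: [0.4473, -0.1178, 0.0777]
tcp_rot: [-0.0, 0.707, 0.707, -0.0]
contact_force: [0.3, 0.3, -0.1]
gripper_width: 0.0849
gripper_force: 0.0
clock: 24.5
eef_pos: [0.4476, -0.1182, 0.0787]
tcp_rot: [0.001, 0.707, 0.707, 0.0]
contact_force: [-1.4, 1.1, 5.9]
gripper_width: 0.0611
gripper_force: 42.3
```

```bash
python3 -m jog '{"plan": [{"hand":5.5,"dx":0,"dy":0,"dz":-1,"yaw":0},{"hand":5.5,"dx":0,"dy":0,"dz":-3,"yaw":0},{"hand":5.5,"dx":0,"dy":0,"dz":-6,"yaw":0},{"hand":5.5,"dx":0,"dy":0,"dz":-9,"yaw":0},{"hand":5.5,"dx":2,"dy":0,"dz":-12,"yaw":0},{"hand":5.5,"dx":5,"dy":1.5,"dz":-13,"yaw":0},{"hand":5.5,"dx":9,"dy":4,"dz":-13,"yaw":0},{"hand":5.5,"dx":13,"dy":6.5,"dz":-13,"yaw":0},{"hand":5.5,"dx":17,"dy":9,"dz":-13,"yaw":0},{"hand":5.5,"dx":21,"dy":12,"dz":-13,"yaw":0}]}'
python3 -m jog '{"plan": [{"hand":5.5,"dx":3,"dy":2.5,"dz":0,"yaw":0},{"hand":5.5,"dx":4.3,"dy":4.7,"dz":0,"yaw":0},{"hand":5.5,"dx":4.3,"dy":4.7,"dz":1.5,"yaw":0},{"hand":5.5,"dx":4.3,"dy":4.7,"dz":4,"yaw":0},{"hand":5.5,"dx":4.3,"dy":4.7,"dz":6.5,"yaw":0},{"hand":5.5,"dx":4.3,"dy":4.7,"dz":9,"yaw":0},{"hand":5.5,"dx":4.3,"dy":4.7,"dz":10.5,"yaw":0},{"hand":5.5,"dx":4.3,"dy":4.7,"dz":11.2,"yaw":0},{"hand":5.5,"dx":4.3,"dy":4.7,"dz":11.4,"yaw":0},{"hand":5.5,"dx":4.3,"dy":4.7,"dz":11.4,"yaw":0}]}'
python3 -m jog '{"plan": [{"hand":5.5,"dx":0,"dy":0,"dz":0.1,"yaw":0},{"hand":5.5,"dx":0,"dy":0,"dz":0.1,"yaw":0},{"hand":5.5,"dx":0,"dy":0,"dz":0.1,"yaw":0},{"hand":5.5,"dx":0,"dy":0,"dz":0.1,"yaw":0},{"hand":5.5,"dx":0,"dy":0,"dz":0.1,"yaw":0},{"hand":5.5,"dx":0,"dy":0,"dz":0.1,"yaw":0},{"hand":5.5,"dx":0,"dy":0,"dz":0.1,"yaw":0},{"hand":5.5,"dx":0,"dy":0,"dz":0.1,"yaw":0},{"hand":5.5,"dx":0,"dy":0,"dz":0.1,"yaw":0},{"hand":5.5,"dx":0,"dy":0,"dz":0.1,"yaw":0}]}'
```

```text
clock: 25.5
eef_pos: [0.567, 0.0937, 0.2086]
tcp_rot: [-0.0, 0.707, 0.707, -0.0]
contact_force: [0.9, -0.3, -2.3]
gripper_width: 0.0611
gripper_force: 44.2
clock: 26.5
eef_pos: [0.6148, 0.135, 0.0947]
tcp_rot: [0.0, 0.707, 0.707, 0.0]
contact_force: [0.1, -0.2, -2.8]
gripper_width: 0.0609
gripper_force: 44.3
clock: 27.5
eef_pos: [0.615, 0.135, 0.0937]
tcp_rot: [0.0, 0.707, 0.707, 0.001]
contact_force: [-0.3, 0.2, 5.8]
gripper_width: 0.0606
gripper_force: 44.6
```

Contact at 5.8 N. I release, rise and move clear for a check.

```bash
python3 -m jog '{"plan": [{"hand":7,"dx":0,"dy":0,"dz":0,"yaw":0},{"hand":8.5,"dx":0,"dy":0,"dz":0,"yaw":0},{"hand":8.5,"dx":0,"dy":0,"dz":0,"yaw":0},{"hand":8.5,"dx":0,"dy":0,"dz":0,"yaw":0},{"hand":8.5,"dx":0,"dy":0,"dz":0,"yaw":0},{"hand":8.5,"dx":0,"dy":0,"dz":-2,"yaw":0},{"hand":8.5,"dx":0,"dy":0,"dz":-5,"yaw":0},{"hand":8.5,"dx":0,"dy":0,"dz":-9,"yaw":0},{"hand":8.5,"dx":0,"dy":0,"dz":-13,"yaw":0},{"hand":8.5,"dx":0,"dy":0,"dz":-17,"yaw":0}]}'
python3 -m jog '{"plan": [{"hand":8.5,"dx":0,"dy":-4,"dz":0,"yaw":0},{"hand":8.5,"dx":0,"dy":-8,"dz":0,"yaw":0},{"hand":8.5,"dx":0,"dy":-12,"dz":0,"yaw":0},{"hand":8.5,"dx":2,"dy":-16,"dz":0,"yaw":0},{"hand":8.5,"dx":4,"dy":-19,"dz":0,"yaw":0},{"hand":8.5,"dx":6,"dy":-19,"dz":0,"yaw":0},{"hand":8.5,"dx":8,"dy":-19,"dz":0,"yaw":0},{"hand":8.5,"dx":8,"dy":-19,"dz":0,"yaw":0},{"hand":8.5,"dx":8,"dy":-19,"dz":0,"yaw":0},{"hand":8.5,"dx":8,"dy":-19,"dz":0,"yaw":0}]}'
python3 - <<'E'
from h import *
f=env.grab_frame("top"); im=f["pixels"][:,:,::-1]; g=env.grab_frame("side")["pixels"][:,:,::-1]
a=cv2.resize(im[140:280,195:445],(600,336),interpolation=cv2.INTER_CUBIC); b=cv2.resize(g[90:280,170:450],(380,258),interpolation=cv2.INTER_CUBIC)
o=np.zeros((600,600,3),np.uint8); o[:336]=a; o[340:598,:380]=b; cv2.imwrite("pics/e.png",o)
for k,p in {"bottle":(.6321,-.1264,.137),"can":(.6343,-.0369,.107),"jar":(.6213,.0454,.083),"tin":(.6153,.1331,.059),"cup":(.4502,-.2367,.075)}.items():
    u=proj(f,p); print(k,((u-[195,140])*2.4).round(1))
E
```

```text
clock: 28.5
eef_pos: [0.614, 0.1349, 0.2643]
tcp_rot: [-0.0, 0.707, 0.707, -0.0]
contact_force: [1.9, 0.2, 0.0]
gripper_width: 0.0848
gripper_force: 0.0
clock: 29.5
eef_pos: [0.4242, 0.2143, 0.2628]
tcp_rot: [-0.0, 0.707, 0.707, -0.0]
contact_force: [0.6, 0.5, 0.1]
gripper_width: 0.0851
gripper_force: 0.0
bottle [433.4  73.7]
can [337.5  74.1]
jar [253.3  88.6]
tin [167.2  95.7]
cup [532.3 268.3]
```

View pics/e.png

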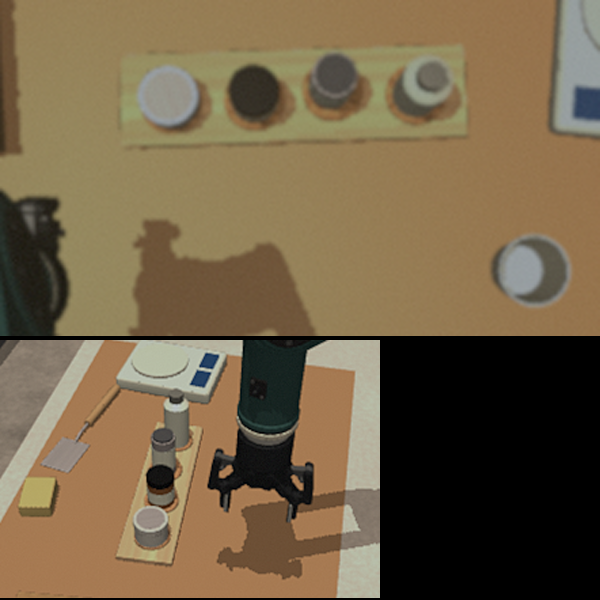

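The final view shows all four upright, each top within about 5 mm of its predicted centre (can at (334,78), the largest offset). The cup is unmoved at (534,269).

```bash
python3 -c "from plant import env; print(env.finish_job())"
```

```text
the job is handed in; nothing more can be done
None
```

The bottle, can, jar and tin stand upright and released on their pads in that order from the scale's end, each within about 5 mm of centre by the last top picture; the cup is unmoved, and the job was handed in at about 30 s, with no verdict returned.

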